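# Lift the cutter basket out of the rinse well

## Task

Take the flat hook lifter from its slotted block, reach down into the deep steel rinse well with it, hook the red bail of the cutter basket hanging inside, lift the basket out and set it down gently, flat on the floor of the blue-rimmed drip tray, near its middle. Then unhook the lifter, slide it back upright and fully down into the slot of its block and let go. Move the basket only with the lifter (no part of the robot may touch it), keep it level enough that the cutters stay in, and leave the other things on the table where they are.

Things in the scene. Friction and masses are not known exactly. Their poses are not given: they have to be found in the camera images.
- well: Rinse well: empty open-topped square steel tank fixed on the table, left or right of the block; 136 x 136 mm outside, 130 mm clear inside, rim 160 mm above the table (a thin trim at the rim reaches 150 mm). Origin: centre of its underside, z up. Inside its +y and -y walls run ledges 14 mm wide, tops 43 mm above the table, on which the basket hangs by its flanges.
- basket: Cutter basket: metal open box 96 (x) x 84 (y) x 35 mm high, brass cutters fixed inside below its top edge; flanges at +y and -y, 31 to 35 mm up, make it 118 mm across in y. About 0.25 kg. Origin: centre of its underside, z up. Rigid red bail, see basket_bail. Starts with its underside 12 mm above the table, axes within 0.05 rad of the well's.
- basket_bail (a point): Middle of the level bar of the red bail, on its centre line, 87 mm above the basket's underside, 52 mm above its top edge, at the start about 61 mm below the well's rim. The rigid bail is an arch over the basket's middle: a straight 6 mm round bar along the basket's y, 84 mm long, on two 6 mm uprights. Axes as the basket's.
- tray: Drip tray fixed on the table: white floor with blue rim, 206 x 206 mm outside, 190 x 190 mm inside, floor 4 mm and rim 20 mm above the table. Origin: centre of its underside on the table, z up. It stands on the side of the block away from the well.
- block: Green slotted block fixed on the table, 90 (x) x 60 (y) x 70 mm high. Origin: centre of its underside, z up. One slot, centred, open at the top: 54 mm long along x, 11 mm wide in y, its floor 8 mm above the table; the two long edges of the mouth are bevelled to about 24 mm wide over the top 8 mm.
- lifter: Hook lifter: flat steel J hook 6 mm thick (its y) with a blue grip, 162 mm long, 0.18 kg. Origin: on the shank's centre line at the lowest edge; z up the shank, x the way the hook points. Starts upright in the block's slot, foot on the slot floor, axes along the block's, origin 15 mm to -x of the slot's centre.
- lifter_hook (a point): Middle of the hook's throat floor, 16 mm to +x and 10 mm above the lifter's origin. In the lifter's x-z plane from its origin (mm): shank x -5 to 5; foot x -5 to 35, z 0 to 10; upturned tip x 27 to 35, z 10 to 30; so the throat between shank and tip is 22 wide and 20 deep. Axes as the lifter's.
- lifter_grip (a point): Centre of the lifter's blue grip (28 mm in x, 18 mm thick in y, 62 mm tall), 131 mm above the lifter's lowest edge on the shank line; to be pinched across its 18 mm thickness (along y) from above. Axes as the lifter's.
- china_bowl: Bystander: white china bowl, rim 124 mm across, 55 mm high. Origin at its underside. To be left alone.
- seed_jar: Bystander: glass jar, 72 mm across, 120 mm high. Origin at its underside. To be left alone.
- pastry_brush: Bystander: pastry brush lying flat on the steel table near the robot. Origin at its underside. To be left alone.
- spatula: Bystander: spatula lying flat on the right of the table. Origin at its underside. To be left alone.
- egg_mug: Bystander: white mug, 84 mm across, 90 mm high. Origin at its underside. To be left alone.
Not all that is in view belongs to the job. There is more than one size of the lifter; the job needs the smallest.

How it is judged:
By the outcome, as a careful person would: the job done as asked, in the order asked, and still so for the second after the job is handed in, with the robot touching nothing.
It also fails if it takes over 72 s, if anything falls off the work surface, if the arm or the gripper's body presses on something with over 40 N, if the wrist force passes 120 N, or if a joint passes its speed limit or range.

## Robot

A 6-joint arm with a two-finger parallel gripper is mounted at the origin on the work surface. World frame = base frame: x ahead of the robot, y to its left, z up, the work surface at z = 0. Lengths are in mm, angles in rad, forces in N, time in s.
With the tool pointing down it reaches from about 350 to 975 mm from the base axis. Payload 7.1 kg.
Tool frame: the origin (TCP) lies between the finger pads; the fingertips stand 8 mm ahead of it and the grasp point (between the pads) lies 11 mm behind it; x points along the fingers, y is the direction in which the jaws open and shut, and the axes are right-handed (so a half turn about x gives the same grasp; the last joint's range is limited). The gripper opens to 88 mm and grips with 3 to 60 N. Pads are 20 mm wide; open, the fingers measure 115 mm over their backs; the gripper's body (75 mm by 178 mm) begins 61 mm behind the grasp point.
Start: joints at [1.203, 0.423, 1.63, -0, 1.089, -0.019], TCP at [213.574, 587.359, 230.675] pointing down, gripper open.
Joint ranges: [-3, 3], [-0.9, 2.11], [0.09, 2.58], [-1.31, 4.45], [0.11, 2.69], [-2.54, 2.54]. Speed limits (rad/s): [2.39, 2.39, 3.01, 3.14, 3.14, 3.14].

## Interface

Orientations are given as a rotation vector (axis times angle).
In Python, from workcell import ctrl gives the robot as it stands.
- The arm moves only by the tool apply_moves, never from a script. Its argument "increments" is a list of rows, each an object with "gripper": the opening in per cent of the stroke, from 0 (shut) to 100 (fully open); "delta_pos": the shift along the tool's x, y, z in cm, a list of three; "dr": the turn, a rotation vector about the tool's x, y, z in rad, a list of three. In form: [{"gripper": gripper, "delta_pos": [dx, dy, dz], "dr": [ax, ay, az]}, ...]. A call has exactly 5 rows; each row shifts and turns the commanded pose from where the row before left it, along the tool's axes as they then stand; what a row does not reach is not made up. A row lasts 1/12 s, in which the tool goes at most 41.7 mm and 7.16 degrees, less where a joint would pass 70% of its speed; a pose out of reach is approached as far as the arm can. A call with a gripper value outside its range is refused whole. The fingers move at their own pace and stop on an object; the grip force is fixed at half the most. Time passes only in rows, so rows that do not move let the fingers close, or fill a call up. It gives the time, the measured TCP pose, the force and the opening at its end, in the units of the state.
- ctrl.get_obs(): the state, without advancing time (a new reading comes with each control period).
- ctrl.get_image(name): name is "scene" or "side" or "wrist"; returns a dict with "img" (480x640x3 uint8, red, green, blue), "range_z" (480x640 float32, mm along the optical axis (not along the pixel's ray), 0 where there is no reading), "mtx" (3x3 intrinsics, pixels), "rvec" (rotation vector, rad) and "tvec" (3), from world to camera coordinates, as OpenCV has them. Camera axes: x right, y down, z forward; pixel columns grow to the right and rows downward; lengths in mm; the calibration is good to about 2 mm. A picture is of the moment at which its call begins.
- ctrl.close_job(): hands the job in, once; it reports no verdict.
The state is a dict: "t": time; "qpos": joint angles; "qvel": joint speeds; "joint_torque": joint torques, N m; "ee_pos": TCP position; "orientation": TCP orientation; "ft_force": force on the tool from outside, world axes, zero at the start; "moment": the same for the moment, N m; "width": finger opening in mm.
Only numpy, scipy, OpenCV 4.12 (cv2) and the standard library are available. Lean on these libraries where they do the work, as an engineer would, in place of code of your own. Each camera call takes 0.05 s, during which the arm holds its last target. There are 200 camera calls.

## Working session

There is one attempt and no reset: what is moved stays moved. The work goes in short steps, Python scripts to look and compute and a tool call to move; the robot and the scene stay as the last step left them, time stands still between calls to the robot, and variables do not carry over. Pictures are saved under pics/ and viewed, about 8 in all and at most 12, crops included, and the job is handed in when it is done.

Besides the shell and the picture viewer there is one more tool, called after "Call:" by a JSON object that holds its "api" and its "payload". apply_moves: Moves the arm, as the interface text tells. Its arguments: {"type":"object","properties":{"increments":{"type":"array","items":{"type":"object","properties":{"gripper":{"type":"number"},"delta_pos":{"type":"array","items":{"type":"number"}},"dr":{"type":"array","items":{"type":"number"}}}}}},"required":["increments"]}

```bash
mkdir -p pics; ls; python3 - <<'E'
from workcell import ctrl
import cv2, numpy as np
o=ctrl.get_obs(); print({k:np.round(v,3) for k,v in o.items()})
ims=[]
for n in ("scene","side"):
    d=ctrl.get_image(n); np.savez(f"{n}0.npz",**d); cv2.imwrite(f"pics/{n}0.png",d["img"][...,::-1]); print(n,d["mtx"].round(1).tolist(),d["rvec"],d["tvec"])
E
```

```text
pics
{'t': np.float64(0.0), 'qpos': array([ 1.203,  0.424,  1.631, -0.   ,  1.089, -0.019]), 'qvel': array([ 0.   ,  0.   , -0.002, -0.   ,  0.   , -0.001]), 'joint_torque': array([-2.0000e-03, -5.4464e+01, -2.7365e+01,  6.4000e-02,  2.3000e-02,
       -0.0000e+00]), 'ee_pos': array([213.4  , 586.864, 229.906]), 'orientation': array([ 0.273,  1.554, -0.275]), 'ft_force': array([ 0.418,  0.544, -0.022]), 'moment': array([-0.017, -0.023,  0.01 ]), 'width': np.float64(87.843)}
scene [[560.4, 0.0, 319.7], [0.0, 560.4, 248.7], [0.0, 0.0, 1.0]] [ 1.17504939  2.38579841 -0.95809658] [ 353.79549254 -244.8983839  2132.02664766]
side [[435.8, 0.0, 326.2], [0.0, 435.8, 239.5], [0.0, 0.0, 1.0]] [ 2.18026708 -0.95434728  0.37647101] [-376.21039806  373.25366487  921.65375785]
```

View pics/scene0.png

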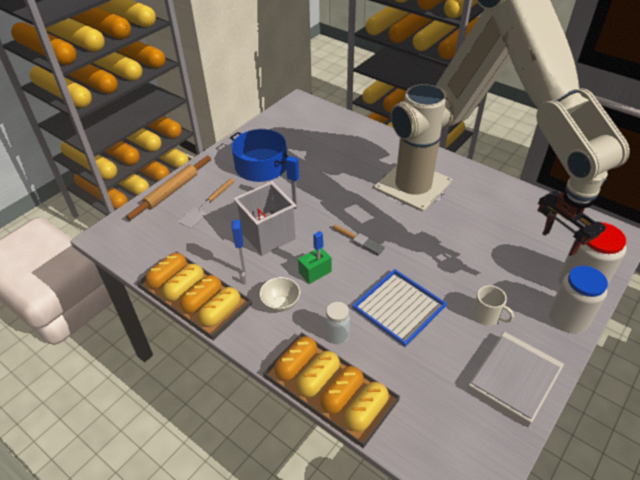

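View pics/side0.png

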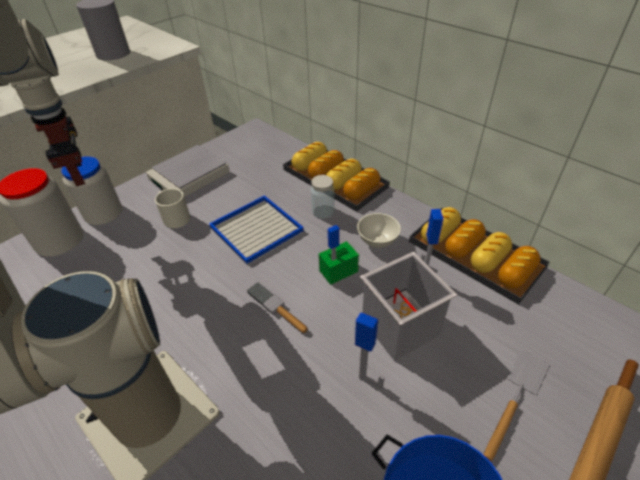

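Candidates for the lifter, in the scene view: the small one in the green block (318,241), a tall one at (238,235) and a tall one at (291,165). The same three in the side view are at (333,236), (435,225) and (366,332). The description points to the one in the green block. The red bail is at (402,300) in the side view and the tray at (257,228).

```bash
cat > h.py <<'E'
import cv2, numpy as np
from scipy.spatial.transform import Rotation as R
def cloud(d):
    v,u=np.mgrid[:480,:640]; z=d["range_z"].astype(float); K=d["mtx"]
    c=np.stack([(u-K[0,2])/K[0,0]*z,(v-K[1,2])/K[1,1]*z,z],-1)-d["tvec"].ravel()
    w=c@cv2.Rodrigues(d["rvec"])[0]   # R^T (c-t)
    w[z<=0]=np.nan
    return w
def hsv(d): return cv2.cvtColor(d["img"],cv2.COLOR_RGB2HSV)
def box(p,name):
    p=p[np.isfinite(p).all(1)].astype(np.float32)
    if len(p)<3: print(name,len(p)); return
    r=cv2.minAreaRect(np.ascontiguousarray(p[:,:2])); print(name,len(p),"rect c",np.round(r[0],1),"size",np.round(r[1],1),"ang",round(r[2],1),"z",np.percentile(p[:,2],[2,50,98]).round(1))
E
python3 - <<'E'
from h import *
for n in ("scene","side"):
    d=dict(np.load(n+"0.npz")); w=cloud(d); h=hsv(d); z=w[...,2]
    print(n)
    g=(abs(h[...,0].astype(int)-62)<14)&(h[...,1]>130)
    box(w[g&(z>64)&(z<76)],"block top"); 
    b=(abs(h[...,0].astype(int)-112)<12)&(h[...,1]>140)
    nl,lab,st,ce=cv2.connectedComponentsWithStats(b.astype(np.uint8))
    for i in range(1,nl):
        if st[i,4]>40: box(w[lab==i],f"blue {ce[i].round(0)}")
    r=((h[...,0]<5)|(h[...,0]>175))&(h[...,1]>150)
    nl,lab,st,ce=cv2.connectedComponentsWithStats(r.astype(np.uint8))
    for i in range(1,nl):
        if st[i,4]>8: box(w[lab==i],f"red {ce[i].round(0)}")
    x0,x1,y0,y1=(225,305,170,260) if n=="scene" else (350,465,240,365)
    m=np.zeros((480,640),bool); m[y0:y1,x0:x1]=1
    box(w[m&(z>152)&(z<167)&(h[...,1]<60)],"well rim")
    w2=d["img"][y0-0:y1,x0:x1]
d=dict(np.load("side0.npz"))
c1=cv2.resize(d["img"][210:370,300:470],None,fx=3.5,fy=3.5,interpolation=2)
cv2.imwrite("pics/crop.png",c1[...,::-1])
E
```

```text
scene
block top 274 rect c [574.5 -24.4] size [63.9 90.1] ang 72.3 z [64.2 68.5 74.3]
blue [263. 156.] 2585 rect c [ 264.5 -450.7] size [416.5 223.2] ang 85.1 z [ -1.4  53.5 219.4]
blue [237. 233.] 220 rect c [ 656.5 -263.3] size [211.3  23.4] ang 44.2 z [146.4 202.3 228.3]
blue [318. 240.] 130 rect c [559.2 -15.7] size [17.4 30.8] ang 82.7 z [111.9 148.  172.7]
blue [588. 280.] 890 rect c [250.6 699.7] size [104.7  99.7] ang 23.5 z [168.7 178.6 184.8]
blue [400. 305.] 666 rect c [529.3 272.9] size [208.3 211.4] ang 84.2 z [ 5.7 17.  24.9]
red [561. 197.] 17 rect c [228.4 550.6] size [12.9 16.9] ang 76.5 z [382.8 390.8 394.1]
red [573. 209.] 13 rect c [239.1 589.5] size [10.6 15.8] ang 69.9 z [364.8 371.9 385.4]
red [260. 212.] 15 rect c [ 520.8 -297.7] size [78.1 18.9] ang 45.9 z [ 38.   97.1 102.5]
red [571. 213.] 11 rect c [236.3 587.2] size [12.8  6.5] ang 72.0 z [346.8 356.3 362.8]
red [608. 240.] 755 rect c [157.3 691.4] size [ 83.4 232.4] ang 84.6 z [206.9 218.9 307.8]
red [575. 249.] 22 rect c [233.4 635.8] size [ 5.5 20.9] ang 79.6 z [229.8 240.1 267. ]
well rim 467 rect c [
[... 799 characters left out ...]
59. 124.] 44 rect c [217.4 545.4] size [16.8 31.2] ang 88.2 z [382.2 390.  395.6]
red [ 53. 133.] 168 rect c [197.7 554.2] size [20.7 52.2] ang 62.0 z [347.9 370.7 394.2]
red [ 70. 161.] 114 rect c [198.4 515.9] size [32.7 51. ] ang 54.3 z [276.4 313.1 334.7]
red [ 52. 160.] 9 rect c [161.8 516.8] size [8.2 4.5] ang 62.6 z [322.9 329.3 333.1]
red [ 23. 183.] 1134 rect c [121.9 911.9] size [591.8 129. ] ang 83.4 z [207.5 220.4 223.6]
red [ 78. 179.] 35 rect c [196.8 534.2] size [13.4 11. ] ang 7.0 z [229.8 242.6 263.1]
red [403. 299.] 92 rect c [ 560.1 -245. ] size [90.8 48.4] ang 33.3 z [ 23.3 101.3 104.6]
well rim 1240 rect c [ 545.3 -261.3] size [154.3 296.3] ang 73.9 z [153.1 160.4 163.4]
```

View pics/crop.png

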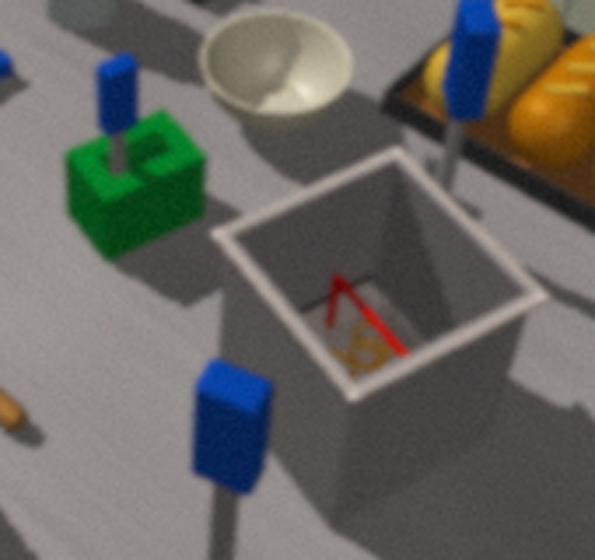

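The crop confirms it: the short lifter stands in the green block's slot at crop (118,90), and its shank is at the left end of the slot. The bail bar runs from (338,275) to (408,352) in the crop, inside the well. Next I'll cast the rim corners and the bail onto their planes.

```bash
cat >> h.py <<'E'
def ray(d,u,v,z):
    Rm=cv2.Rodrigues(d["rvec"])[0]; c=-Rm.T@d["tvec"].ravel()
    r=Rm.T@np.linalg.solve(d["mtx"],[u,v,1.]); return c+r*(z-c[2])/r[2]
E
python3 - <<'E'
from h import *
d=dict(np.load("side0.npz"))
f=lambda x,y,z:ray(d,300+x/3.5-.4,210+y/3.5-.4,z)[:2]
C=np.array([f(213,233,160),f(398,148,160),f(547,294,160),f(353,395,160)])
print(C.round(1),C.mean(0).round(1),[np.round([np.hypot(*e),np.degrees(np.arctan2(e[1],e[0]))],1) for e in np.roll(C,-1,0)-C])
print("bail",f(338,277,99).round(1),f(408,354,99).round(1))
w=cloud(d);h=hsv(d);r=((h[...,0]<5)|(h[...,0]>175))&(h[...,1]>150);r[:, :380]=0;r[:,430:]=0
p=w[r&(abs(w[...,2]-101)<6)]
m=p.mean(0);e=np.linalg.svd(p[:,:2]-m[:2])[2][0];s=(p[:,:2]-m[:2])@e
print(len(p),m.round(1),np.degrees(np.arctan2(e[1],e[0])),(m[:2]+e*s.min()).round(1),(m[:2]+e*s.max()).round(1))
for n in("scene","side"):
    d=dict(np.load(n+"0.npz"));w=cloud(d);h=hsv(d);b=(abs(h[...,0].astype(int)-112)<12)&(h[...,1]>140)
    g=b&(np.hypot(w[...,0]-558,w[...,1]+20)<40)&(w[...,2]>100)
    print(n,w[g].mean(0).round(1)); box(w[g&(w[...,2]>157)],"grip top")
q=ctrl=None
from workcell import ctrl
o=ctrl.get_obs();print(R.from_rotvec(o["orientation"]).as_matrix().round(3))
E
```

```text
[[ 489.8 -165.9]
 [ 631.3 -209.6]
 [ 589.9 -349.2]
 [ 449.6 -305.6]] [ 540.2 -257.6] [array([148.1, -17.2]), array([ 145.6, -106.5]), array([147. , 162.7]), array([145.4,  73.9])]
bail [ 558.2 -221.1] [ 537.3 -292.3]
67 [ 544.7 -257.1  101.9] -106.96632130749599 [ 555.6 -221.5] [ 534.7 -289.9]
scene [560.7 -15.1 145.5]
grip top 47 rect c [560.  -15.8] size [17.4 29.2] ang 82.7 z [157.7 166.7 173.3]
side [552.3 -25.8 149. ]
grip top 89 rect c [556.6 -22.9] size [19.5 30. ] ang 89.2 z [157.9 168.3 173.1]
[[-0.     0.342  0.94 ]
 [-0.001  0.94  -0.342]
 [-1.    -0.001 -0.   ]]
```

Call:
{"api": "apply_moves", "payload": {"increments": [{"gripper": 100,"delta_pos": [-2,0,0],"dr": [0,0,0]},{"gripper": 100,"delta_pos": [-3,0,0],"dr": [0,0,0]},{"gripper": 100,"delta_pos": [-2,-2.2,2.6],"dr": [0,0,0]},{"gripper": 100,"delta_pos": [0,-2.3,2.7],"dr": [0,0,0]},{"gripper": 100,"delta_pos": [0,-2.3,2.7],"dr": [0,0,0]}]}}

```text
t: 0.52
ee_pos: [265.9, 495.8, 301.8]
orientation: [0.274, 1.553, -0.271]
ft_force: [0.6, -0.1, 0.8]
width: 87.9
```

Call:
{"api": "apply_moves", "payload": {"increments": [{"gripper": 100,"delta_pos": [0,-2.3,2.7],"dr": [0,0,0]},{"gripper": 100,"delta_pos": [0,-2.3,2.7],"dr": [0,0,0]},{"gripper": 100,"delta_pos": [0,-2.3,2.7],"dr": [0,0,0]},{"gripper": 100,"delta_pos": [0,-2.3,2.7],"dr": [0,0,0]},{"gripper": 100,"delta_pos": [0,-2.3,2.7],"dr": [0,0,0]}]}}

```text
t: 0.93
ee_pos: [353.4, 340.2, 300.5]
orientation: [0.273, 1.554, -0.274]
ft_force: [0.8, 0.2, 0.9]
width: 88.1
```

Call:
{"api": "apply_moves", "payload": {"increments": [{"gripper": 100,"delta_pos": [0,-2.3,2.7],"dr": [0,0,0]},{"gripper": 100,"delta_pos": [0,-2.3,2.7],"dr": [0,0,0]},{"gripper": 100,"delta_pos": [0,-2.3,2.7],"dr": [0,0,0]},{"gripper": 100,"delta_pos": [0,-2.3,2.7],"dr": [0,0,0]},{"gripper": 100,"delta_pos": [0,-2.3,2.7],"dr": [0,0,0]}]}}

```text
t: 1.35
ee_pos: [441.0, 185.9, 300.5]
orientation: [0.273, 1.554, -0.274]
ft_force: [0.4, 0.5, -0.3]
width: 87.8
```

Call:
{"api": "apply_moves", "payload": {"increments": [{"gripper": 100,"delta_pos": [0,-2.3,2.7],"dr": [0,0,0]},{"gripper": 100,"delta_pos": [0,-2.3,2.6],"dr": [0,0,0]},{"gripper": 100,"delta_pos": [0,-2,2.2],"dr": [-0.047,0,0]},{"gripper": 100,"delta_pos": [0,0,0],"dr": [0,0,0]},{"gripper": 100,"delta_pos": [0,0,0],"dr": [0,0,0]}]}}

```text
t: 1.77
ee_pos: [488.8, 98.8, 300.3]
orientation: [0.24, 1.558, -0.24]
ft_force: [-0.6, 0.1, -0.0]
width: 88.1
```

Call:
{"api": "apply_moves", "payload": {"increments": [{"gripper": 100,"delta_pos": [0,-2.3,2.5],"dr": [0,0,0]},{"gripper": 100,"delta_pos": [0,-2.3,2.6],"dr": [0,0,0]},{"gripper": 100,"delta_pos": [0,-2.3,2.6],"dr": [0,0,0]},{"gripper": 100,"delta_pos": [0,-2.4,2.4],"dr": [0,0,0]},{"gripper": 100,"delta_pos": [0,0,0],"dr": [0,0,0]}]}}

```text
t: 2.18
ee_pos: [559.3, -21.4, 300.5]
orientation: [0.238, 1.556, -0.239]
ft_force: [0.1, -0.1, -0.4]
width: 88.0
```

```bash
python3 - <<'E'
from h import *
from workcell import ctrl
d=ctrl.get_image("wrist"); np.savez("w1.npz",**d); cv2.imwrite("pics/w1.png",d["img"][...,::-1])
o=ctrl.get_obs(); print(o["ee_pos"].round(1), R.from_rotvec(o["orientation"]).as_matrix().round(3))
w=cloud(d);h=hsv(d);z=w[...,2]
b=(abs(h[...,0].astype(int)-112)<12)&(h[...,1]>140)
box(w[b&(z>162)&(z<178)&(np.hypot(w[...,0]-558,w[...,1]+20)<40)],"grip top")
g=(abs(h[...,0].astype(int)-62)<14)&(h[...,1]>130)
box(w[g&(z>66)&(z<75)],"block top")
E
```

```text
[557.9 -19.6 300.2] [[-0.     0.3    0.954]
 [ 0.     0.954 -0.3  ]
 [-1.    -0.    -0.   ]]
grip top 823 rect c [556.8 -21.6] size [17.1 27.2] ang 74.7 z [164.6 170.6 172.3]
block top 3663 rect c [571.3 -26. ] size [57.3 88.9] ang 73.8 z [68.9 71.  72.6]
```

View pics/w1.png

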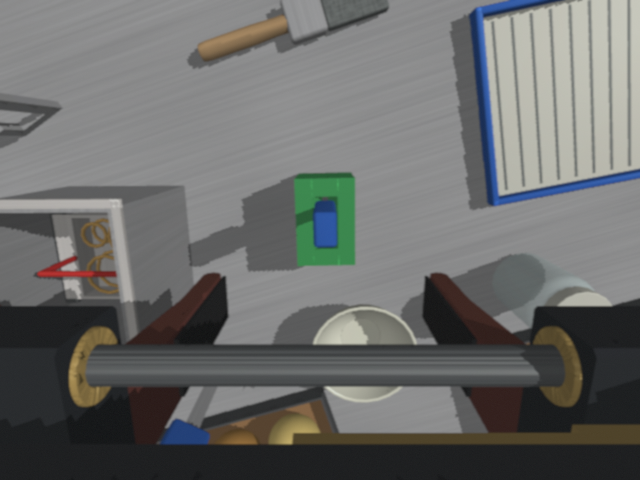

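Picture 4 (wrist view) shows the grip at (325,223) in the block at (325,220), clear of the other things and aligned with the jaws. I'll descend and grip it.

Call:
{"api": "apply_moves", "payload": {"increments": [{"gripper": 100,"delta_pos": [3.0,-0.2,0],"dr": [0,0,0]},{"gripper": 100,"delta_pos": [3.5,0,0],"dr": [-0.01,0,0]},{"gripper": 100,"delta_pos": [3.5,0,0],"dr": [0,0,0]},{"gripper": 100,"delta_pos": [3.3,0,0],"dr": [0,0,0]},{"gripper": 100,"delta_pos": [3.0,0,0],"dr": [0,0,0]}]}}

```text
t: 2.65
ee_pos: [555.3, -18.5, 136.0]
orientation: [0.228, 1.56, -0.228]
ft_force: [0.4, -0.4, -0.0]
width: 88.2
```

Call:
{"api": "apply_moves", "payload": {"increments": [{"gripper": 100,"delta_pos": [0,0,0],"dr": [0,0,0]},{"gripper": 0,"delta_pos": [0,0,0],"dr": [0,0,0]},{"gripper": 0,"delta_pos": [0,0,0],"dr": [0,0,0]},{"gripper": 0,"delta_pos": [0,0,0],"dr": [0,0,0]},{"gripper": 0,"delta_pos": [0,0,0],"dr": [0,0,0]}]}}

```text
t: 3.07
ee_pos: [558.0, -20.4, 139.8]
orientation: [0.229, 1.555, -0.228]
ft_force: [0.3, 0.5, -0.0]
width: 64.5
```

Call:
{"api": "apply_moves", "payload": {"increments": [{"gripper": 0,"delta_pos": [0,0,0],"dr": [0,0,0]},{"gripper": 0,"delta_pos": [0,0,0],"dr": [0,0,0]},{"gripper": 0,"delta_pos": [0,0,0],"dr": [0,0,0]},{"gripper": 0,"delta_pos": [0,0,0],"dr": [0,0,0]},{"gripper": 0,"delta_pos": [0,0,0],"dr": [0,0,0]}]}}

```text
t: 3.48
ee_pos: [556.8, -20.8, 137.8]
orientation: [0.229, 1.558, -0.229]
ft_force: [0.5, 0.2, 0.2]
width: 31.1
```

Call:
{"api": "apply_moves", "payload": {"increments": [{"gripper": 0,"delta_pos": [0,0,0],"dr": [0,0,0]},{"gripper": 0,"delta_pos": [0,0,0],"dr": [0,0,0]},{"gripper": 0,"delta_pos": [0,0,0],"dr": [0,0,0]},{"gripper": 0,"delta_pos": [0,0,0],"dr": [0,0,0]},{"gripper": 0,"delta_pos": [0,0,0],"dr": [0,0,0]}]}}

```text
t: 3.9
ee_pos: [556.7, -20.7, 137.6]
orientation: [0.229, 1.559, -0.229]
ft_force: [-0.3, -0.6, -0.2]
width: 18.1
```

Call:
{"api": "apply_moves", "payload": {"increments": [{"gripper": 0,"delta_pos": [0,0,0],"dr": [0,0,0]},{"gripper": 0,"delta_pos": [0,0,0],"dr": [0,0,0]},{"gripper": 0,"delta_pos": [0,0,0],"dr": [0,0,0]},{"gripper": 0,"delta_pos": [0,0,0],"dr": [0,0,0]},{"gripper": 0,"delta_pos": [0,0,0],"dr": [0,0,0]}]}}

```text
t: 4.32
ee_pos: [556.7, -20.7, 137.6]
orientation: [0.229, 1.559, -0.229]
ft_force: [-0.2, -0.1, -1.5]
width: 17.8
```

```bash
python3 - <<'E'
from workcell import ctrl
o=ctrl.get_obs(); print(o["t"],o["ee_pos"].round(2),o["orientation"].round(4),o["width"],o["ft_force"].round(1),o["moment"].round(2))
E
```

```text
4.3167 [556.74 -20.72 137.62] [ 0.229   1.5587 -0.229 ] 17.7964070034201 [-0.2 -0.1 -1.5] [-0.15  0.05 -0.01]
```

Call:
{"api": "apply_moves", "payload": {"increments": [{"gripper": 0,"delta_pos": [-1.5,0,0],"dr": [0,0,0]},{"gripper": 0,"delta_pos": [-2.5,0,0],"dr": [0,0,0]},{"gripper": 0,"delta_pos": [-3,0,0],"dr": [0,0,0]},{"gripper": 0,"delta_pos": [-3,0,0],"dr": [0,0,0]},{"gripper": 0,"delta_pos": [-3,0,0],"dr": [0,0,0]}]}}

```text
t: 4.73
ee_pos: [556.2, -20.5, 268.6]
orientation: [0.229, 1.56, -0.229]
ft_force: [0.9, -0.1, -2.0]
width: 17.7
```

Call:
{"api": "apply_moves", "payload": {"increments": [{"gripper": 0,"delta_pos": [-3,0,0],"dr": [0,0,0]},{"gripper": 0,"delta_pos": [-3,0,0],"dr": [0,0,0]},{"gripper": 0,"delta_pos": [-1.2,-2.4,0.1],"dr": [0,0,0]},{"gripper": 0,"delta_pos": [0,-3,0.2],"dr": [0,0,0]},{"gripper": 0,"delta_pos": [0,-3,0.2],"dr": [0,0,0]}]}}

```text
t: 5.15
ee_pos: [537.5, -102.9, 340.9]
orientation: [0.228, 1.556, -0.227]
ft_force: [0.8, -0.3, -1.0]
width: 17.9
```

Call:
{"api": "apply_moves", "payload": {"increments": [{"gripper": 0,"delta_pos": [0,-3,0.2],"dr": [0,0,0]},{"gripper": 0,"delta_pos": [0,-3,0.2],"dr": [0,0,0]},{"gripper": 0,"delta_pos": [0,-3,0.2],"dr": [0,0,0]},{"gripper": 0,"delta_pos": [0,-3,0.2],"dr": [0,0,0]},{"gripper": 0,"delta_pos": [0,-3,0.1],"dr": [0,0,0]}]}}

```text
t: 5.57
ee_pos: [502.2, -250.0, 339.4]
orientation: [0.229, 1.559, -0.229]
ft_force: [-0.1, 0.1, -1.8]
width: 18.1
```

Call:
{"api": "apply_moves", "payload": {"increments": [{"gripper": 0,"delta_pos": [0,0,0],"dr": [0,0,0]},{"gripper": 0,"delta_pos": [0,0,0],"dr": [0,0,0]},{"gripper": 0,"delta_pos": [0,0,0],"dr": [0,0,0]},{"gripper": 0,"delta_pos": [0,0,0],"dr": [0,0,0]},{"gripper": 0,"delta_pos": [0,0,0],"dr": [0,0,0]}]}}

```text
t: 5.98
ee_pos: [503.1, -247.7, 339.6]
orientation: [0.228, 1.559, -0.228]
ft_force: [-0.4, -0.6, -2.3]
width: 17.7
```

```bash
python3 - <<'E'
from h import *
from workcell import ctrl
d=ctrl.get_image("wrist"); np.savez("w2.npz",**d); cv2.imwrite("pics/w2.png",d["img"][...,::-1])
o=ctrl.get_obs(); print(o["t"],o["ee_pos"].round(1), o["orientation"].round(3),o["width"].round(1))
w=cloud(d);h=hsv(d);z=w[...,2]
r=((h[...,0]<5)|(h[...,0]>175))&(h[...,1]>150)&(abs(z-101)<7)&(np.hypot(w[...,0]-545,w[...,1]+260)<70)
p=w[r]; print(len(p))
if len(p)>5:
    r_=cv2.minAreaRect(p[:,:2].astype(np.float32)); print("bail",r_,p.mean(0).round(1))
box(w[(abs(z-160)<4)&(np.hypot(w[...,0]-540,w[...,1]+258)<120)&(h[...,1]<60)],"rim")
E
```

```text
Traceback (most recent call last):
AttributeError: 'float' object has no attribute 'round'
```

View pics/w2.png

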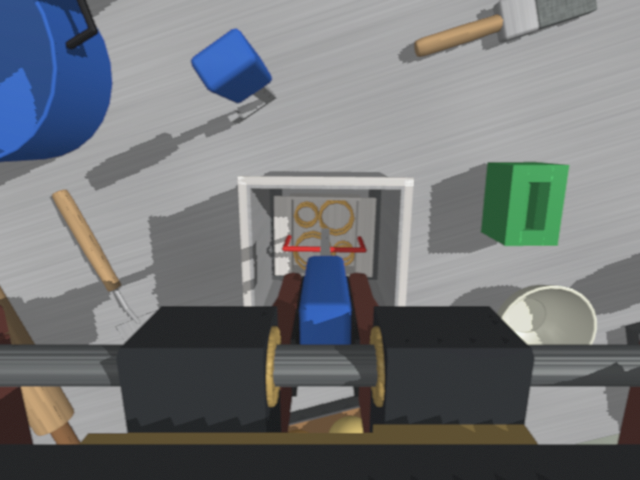

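The picture shows the bail bar whole, from (284,245) to (366,245). The lifter's shank crosses in front of it at (326,240).

```bash
python3 - <<'E'
from h import *
d=dict(np.load("w2.npz"))
w=cloud(d);h=hsv(d);z=w[...,2]
print("cam",(-cv2.Rodrigues(d["rvec"])[0].T@d["tvec"].ravel()).round(0))
r=((h[...,0]<6)|(h[...,0]>174))&(h[...,1]>140); r[:225]=0;r[262:]=0;r[:,:260]=0;r[:,390:]=0
p=w[r&(abs(z-101)<7)]; rr=cv2.minAreaRect(p[:,:2].astype(np.float32)); print("bail depth",len(p),rr,p[:,2].mean())
v,u=np.where(r&(abs(z-101)<7)); P=np.array([ray(d,a,b,99+0)[:2] for a,b in zip(u,v)],np.float32); print("bail ray",cv2.minAreaRect(P))
s=(np.abs(z-160)<4)&(h[...,1]<60)&(np.hypot(w[...,0]-540,w[...,1]+258)<120)
v,u=np.where(s);k=u[(v<300)];print(cv2.minAreaRect(w[s][:,:2].astype(np.float32)),u.min(),u.max(),v.min(),v.max())
# ledges/walls: rim corner rays
for a,b in((238,178),(413,180)): print(ray(d,a,b,160).round(1))
# shank: gray pixels under grip near lifter tcp
from workcell import ctrl
o=ctrl.get_obs();print(o["ee_pos"].round(1),o["orientation"].round(3))
q=w[(z>195)&(z<300)&(h[...,1]<60)&(np.hypot(w[...,0]-503,w[...,1]+248)<50)];print("lifter pts",len(q),q.mean(0).round(1),q.min(0),q.max(0))
E
```

```text
cam [ 439. -230.  495.]
bail depth 310 ((543.832763671875, -261.5218200683594), (86.0945053100586, 5.714611053466797), 72.23589324951172) 102.45120396029677
bail ray ((544.0574951171875, -261.5055847167969), (86.88274383544922, 6.430245399475098), 72.57854461669922)
((524.0615234375, -255.15074157714844), (150.563720703125, 119.64485168457031), 72.86299133300781) 237 412 176 305
[ 446.9 -309.2  160. ]
[ 491.5 -166.1  160. ]
[ 503.2 -247.8  339.7] [ 0.228  1.559 -0.228]
lifter pts 233 [ 499.2 -247.6  251.4] [ 498.18167584 -250.48275112  210.72185113] [ 500.22279553 -244.73575208  282.75336697]
```

Call:
{"api": "apply_moves", "payload": {"increments": [{"gripper": 0,"delta_pos": [1.5,0,-0.3],"dr": [0.012,0,0]},{"gripper": 0,"delta_pos": [2.5,0,0],"dr": [0,0,0]},{"gripper": 0,"delta_pos": [2.5,0,0],"dr": [0,0,0]},{"gripper": 0,"delta_pos": [2.5,0,0],"dr": [0,0,0]},{"gripper": 0,"delta_pos": [1.5,0,0],"dr": [0,0,0]}]}}

```text
t: 6.45
ee_pos: [499.2, -246.6, 232.3]
orientation: [0.238, 1.56, -0.237]
ft_force: [-1.0, -0.3, -1.8]
width: 17.7
```

Call:
{"api": "apply_moves", "payload": {"increments": [{"gripper": 0,"delta_pos": [1.5,0,0],"dr": [0,0,0]},{"gripper": 0,"delta_pos": [1.3,0,0],"dr": [0,0,0]},{"gripper": 0,"delta_pos": [1.0,0,0],"dr": [0,0,0]},{"gripper": 0,"delta_pos": [1.0,0,0],"dr": [0,0,0]},{"gripper": 0,"delta_pos": [0,0,0],"dr": [0,0,0]}]}}

```text
t: 6.87
ee_pos: [499.3, -247.1, 184.9]
orientation: [0.239, 1.56, -0.237]
ft_force: [-0.6, 0.1, -1.7]
width: 18.3
```

```bash
python3 - <<'E'
from h import *
from workcell import ctrl
o=ctrl.get_obs(); print(o["t"],o["ee_pos"].round(1), o["orientation"].round(3),o["ft_force"].round(1))
d=ctrl.get_image("wrist"); np.savez("w3.npz",**d)
c=cv2.resize(d["img"][180:360,200:440],None,fx=3,fy=3); cv2.imwrite("pics/w3.png",c[...,::-1])
E
```

```text
6.8667 [ 499.3 -247.1  184.9] [ 0.239  1.56  -0.237] [-0.6  0.1 -1.7]
```

View pics/w3.png

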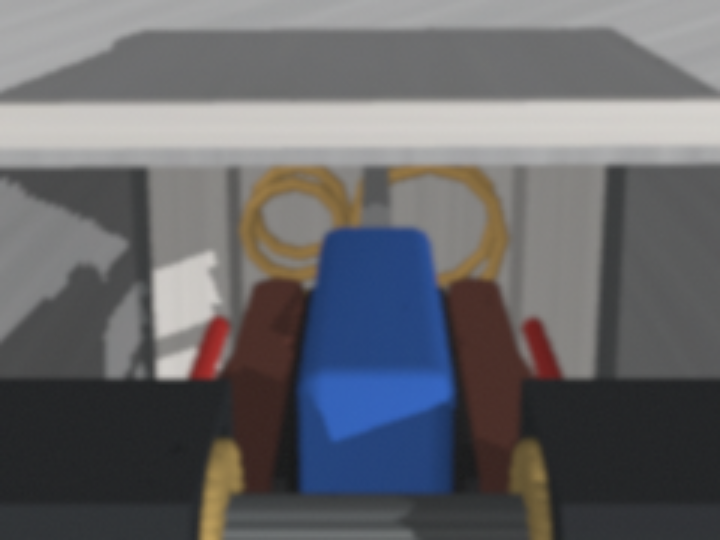

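Picture 6 shows the uprights at crop x 210 and 545, and the shank at 376, which puts it in the middle of the bar. The foot is down and nothing is touching. I'll move the hook in under the bar and start lifting slowly.

Call:
{"api": "apply_moves", "payload": {"increments": [{"gripper": 0,"delta_pos": [0,0,0.8],"dr": [0,0,0]},{"gripper": 0,"delta_pos": [0,0,0.8],"dr": [0,0,0]},{"gripper": 0,"delta_pos": [0,0,0.8],"dr": [0,0,0]},{"gripper": 0,"delta_pos": [0,0,0.6],"dr": [0,0,0]},{"gripper": 0,"delta_pos": [0,0,0],"dr": [0,0,0]}]}}

```text
t: 7.33
ee_pos: [530.5, -257.7, 187.2]
orientation: [0.238, 1.556, -0.239]
ft_force: [0.1, -0.8, -1.9]
width: 17.8
```

Call:
{"api": "apply_moves", "payload": {"increments": [{"gripper": 0,"delta_pos": [-0.7,0,0],"dr": [0,0,0]},{"gripper": 0,"delta_pos": [-0.7,0,0],"dr": [0,0,0]},{"gripper": 0,"delta_pos": [-0.6,0,0],"dr": [0,0,0]},{"gripper": 0,"delta_pos": [-0.3,0,0],"dr": [0,0,0]},{"gripper": 0,"delta_pos": [-0.3,0,0],"dr": [0,0,0]}]}}

```text
t: 7.75
ee_pos: [528.7, -257.0, 213.7]
orientation: [0.238, 1.557, -0.239]
ft_force: [-0.7, 0.2, -1.6]
width: 18.0
```

Call:
{"api": "apply_moves", "payload": {"increments": [{"gripper": 0,"delta_pos": [-0.3,0,0],"dr": [0,0,0]},{"gripper": 0,"delta_pos": [-0.3,0,0],"dr": [0,0,0]},{"gripper": 0,"delta_pos": [-0.3,0,0],"dr": [0,0,0]},{"gripper": 0,"delta_pos": [-0.3,0,0],"dr": [0,0,0]},{"gripper": 0,"delta_pos": [-0.3,0,0],"dr": [0,0,0]}]}}

```text
t: 8.17
ee_pos: [528.4, -256.8, 227.6]
orientation: [0.239, 1.558, -0.238]
ft_force: [0.6, -0.7, -4.4]
width: 18.1
```

Call:
{"api": "apply_moves", "payload": {"increments": [{"gripper": 0,"delta_pos": [-0.5,0,0],"dr": [0,0,0]},{"gripper": 0,"delta_pos": [-0.5,0,0],"dr": [0,0,0]},{"gripper": 0,"delta_pos": [-0.5,0,0],"dr": [0,0,0]},{"gripper": 0,"delta_pos": [0,0,0],"dr": [0,0,0]},{"gripper": 0,"delta_pos": [0,0,0],"dr": [0,0,0]}]}}

```text
t: 8.58
ee_pos: [528.9, -257.1, 243.2]
orientation: [0.238, 1.557, -0.239]
ft_force: [0.6, -0.0, -4.2]
width: 17.9
```

```bash
python3 - <<'E'
from h import *
from workcell import ctrl
o=ctrl.get_obs(); print(o["t"],o["ee_pos"].round(1), o["orientation"].round(3),o["ft_force"].round(1),o["moment"].round(2))
d=ctrl.get_image("wrist"); e=ctrl.get_image("side")
c=np.hstack([cv2.resize(d["img"][150:360,200:440],(400,350)),cv2.resize(e["img"][215:355,320:480],(400,350))]); cv2.imwrite("pics/w4.png",c[...,::-1])
E
```

```text
8.5833 [ 528.9 -257.1  243.2] [ 0.238  1.557 -0.239] [ 0.6 -0.  -4.2] [ 0.05  0.03 -0.01]
```

View pics/w4.png

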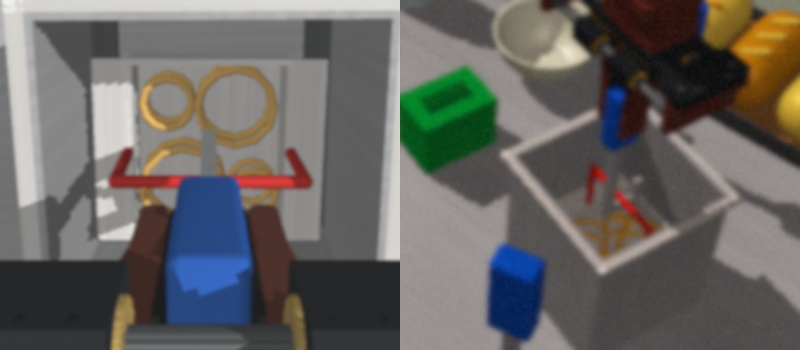

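The bail is hooked: the load went from 1.7 N to 4.2 N, and the basket hangs level and centred, about 27 mm up. I'll lift it clear of the rim.

Call:
{"api": "apply_moves", "payload": {"increments": [{"gripper": 0,"delta_pos": [-0.5,0,0],"dr": [0,0,0]},{"gripper": 0,"delta_pos": [-1,0,0],"dr": [0,0,0]},{"gripper": 0,"delta_pos": [-1.2,0,0],"dr": [0,0,0]},{"gripper": 0,"delta_pos": [-1.2,0,0],"dr": [0,0,0]},{"gripper": 0,"delta_pos": [-1.2,0,0],"dr": [0,0,0]}]}}

```text
t: 9.1
ee_pos: [528.9, -257.1, 295.6]
orientation: [0.238, 1.556, -0.239]
ft_force: [0.8, 0.3, -4.2]
width: 17.7
```

Call:
{"api": "apply_moves", "payload": {"increments": [{"gripper": 0,"delta_pos": [-1.2,0,0],"dr": [0,0,0]},{"gripper": 0,"delta_pos": [-1.2,0,0],"dr": [0,0,0]},{"gripper": 0,"delta_pos": [-1.2,0,0],"dr": [0,0,0]},{"gripper": 0,"delta_pos": [-1.2,0,0],"dr": [0,0,0]},{"gripper": 0,"delta_pos": [-1.2,0,0],"dr": [0,0,0]}]}}

```text
t: 9.52
ee_pos: [528.6, -256.9, 355.0]
orientation: [0.238, 1.557, -0.238]
ft_force: [-0.4, -0.2, -4.2]
width: 17.9
```

Call:
{"api": "apply_moves", "payload": {"increments": [{"gripper": 0,"delta_pos": [-1.2,0,0],"dr": [0,0,0]},{"gripper": 0,"delta_pos": [-1.2,0,0],"dr": [0,0,0]},{"gripper": 0,"delta_pos": [-1.2,0,0],"dr": [0,0,0]},{"gripper": 0,"delta_pos": [-0.8,0,0],"dr": [0,0,0]},{"gripper": 0,"delta_pos": [-0.4,0,0],"dr": [0,0,0]}]}}

```text
t: 9.93
ee_pos: [529.0, -257.2, 403.4]
orientation: [0.238, 1.556, -0.239]
ft_force: [0.1, -0.8, -4.4]
width: 17.6
```

```bash
python3 - <<'E'
from h import *
from workcell import ctrl
o=ctrl.get_obs(); print(o["t"],o["ee_pos"].round(1), o["orientation"].round(3),o["ft_force"].round(1),o["moment"].round(2))
d=ctrl.get_image("scene"); e=ctrl.get_image("side"); np.savez("s5.npz",**e)
c=np.hstack([cv2.resize(d["img"][100:275,200:400],(400,350)),cv2.resize(e["img"][125:355,280:543],(400,350))]); cv2.imwrite("pics/w5.png",c[...,::-1])
E
```

```text
9.9333 [ 529.  -257.2  403.4] [ 0.238  1.556 -0.239] [ 0.1 -0.8 -4.4] [ 0.02  0.01 -0.03]
```

View pics/w5.png

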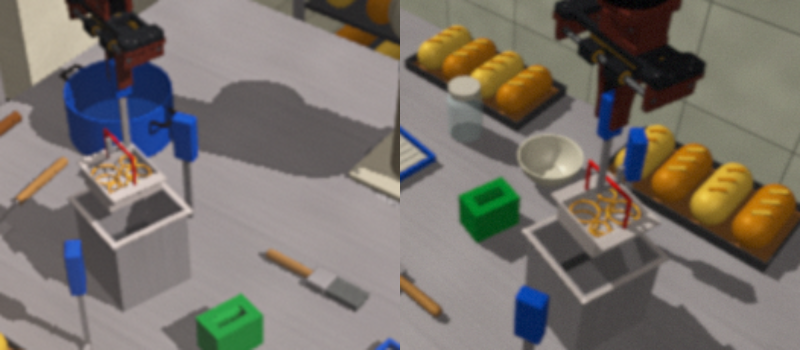

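The basket hangs level above the rim. I'll carry it gently to the tray.

Call:
{"api": "apply_moves", "payload": {"increments": [{"gripper": 0,"delta_pos": [0,0.2,-0.07],"dr": [0,0,0]},{"gripper": 0,"delta_pos": [0,0.5,-0.18],"dr": [0,0,0]},{"gripper": 0,"delta_pos": [0,0.8,-0.28],"dr": [0,0,0]},{"gripper": 0,"delta_pos": [0,1.1,-0.39],"dr": [0,0,0]},{"gripper": 0,"delta_pos": [0,1.4,-0.49],"dr": [0,0,0]}]}}

```text
t: 10.45
ee_pos: [526.9, -213.5, 401.2]
orientation: [0.239, 1.558, -0.239]
ft_force: [-0.5, 0.2, -4.9]
width: 18.0
```

Call:
{"api": "apply_moves", "payload": {"increments": [{"gripper": 0,"delta_pos": [0,1.6,-0.56],"dr": [0,0,0]},{"gripper": 0,"delta_pos": [0,1.9,-0.66],"dr": [0,0,0]},{"gripper": 0,"delta_pos": [0,2.1,-0.73],"dr": [0,0,0]},{"gripper": 0,"delta_pos": [0,2.2,-0.77],"dr": [0,0,0]},{"gripper": 0,"delta_pos": [0,2.2,-0.77],"dr": [0,0,0]}]}}

```text
t: 10.87
ee_pos: [523.2, -106.4, 401.7]
orientation: [0.238, 1.558, -0.238]
ft_force: [0.2, -0.1, -4.3]
width: 18.2
```

Call:
{"api": "apply_moves", "payload": {"increments": [{"gripper": 0,"delta_pos": [0,2.2,-0.77],"dr": [0,0,0]},{"gripper": 0,"delta_pos": [0,2.2,-0.77],"dr": [0,0,0]},{"gripper": 0,"delta_pos": [0,2.2,-0.77],"dr": [0,0,0]},{"gripper": 0,"delta_pos": [0,2.2,-0.77],"dr": [0,0,0]},{"gripper": 0,"delta_pos": [0,2.2,-0.77],"dr": [0,0,0]}]}}

```text
t: 11.28
ee_pos: [519.0, 10.2, 401.8]
orientation: [0.238, 1.558, -0.238]
ft_force: [0.5, 0.4, -4.6]
width: 17.9
```

Call:
{"api": "apply_moves", "payload": {"increments": [{"gripper": 0,"delta_pos": [0,2.2,-0.77],"dr": [0,0,0]},{"gripper": 0,"delta_pos": [0,2.2,-0.77],"dr": [0,0,0]},{"gripper": 0,"delta_pos": [0,2.2,-0.77],"dr": [0,0,0]},{"gripper": 0,"delta_pos": [0,2.2,-0.77],"dr": [0,0,0]},{"gripper": 0,"delta_pos": [0,2.2,-0.77],"dr": [0,0,0]}]}}

```text
t: 11.7
ee_pos: [514.9, 126.6, 401.8]
orientation: [0.238, 1.558, -0.237]
ft_force: [1.1, -0.2, -3.7]
width: 18.1
```

Call:
{"api": "apply_moves", "payload": {"increments": [{"gripper": 0,"delta_pos": [0,2.2,-0.77],"dr": [0,0,0]},{"gripper": 0,"delta_pos": [0,2.2,-0.77],"dr": [0,0,0]},{"gripper": 0,"delta_pos": [0,2.1,-0.73],"dr": [0,0,0]},{"gripper": 0,"delta_pos": [0,1.9,-0.66],"dr": [0,0,0]},{"gripper": 0,"delta_pos": [0,1.6,-0.56],"dr": [0,0,0]}]}}

```text
t: 12.12
ee_pos: [511.3, 232.6, 401.7]
orientation: [0.238, 1.558, -0.237]
ft_force: [-0.4, -0.5, -4.5]
width: 17.9
```

Call:
{"api": "apply_moves", "payload": {"increments": [{"gripper": 0,"delta_pos": [0,1.4,-0.49],"dr": [0,0,0]},{"gripper": 0,"delta_pos": [0,1.1,-0.39],"dr": [0,0,0]},{"gripper": 0,"delta_pos": [0,0.8,-0.28],"dr": [0,0,0]},{"gripper": 0,"delta_pos": [0,0.5,-0.18],"dr": [0,0,0]},{"gripper": 0,"delta_pos": [0,0.2,-0.07],"dr": [0,0,0]}]}}

```text
t: 12.53
ee_pos: [511.0, 273.1, 401.6]
orientation: [0.238, 1.558, -0.238]
ft_force: [1.0, -0.2, -4.0]
width: 17.7
```

```bash
python3 - <<'E'
from h import *
from workcell import ctrl
o=ctrl.get_obs(); print(o["t"],o["ee_pos"].round(1), o["orientation"].round(3),o["ft_force"].round(1),o["moment"].round(2))
for n in("side","scene"):
    d=ctrl.get_image(n); np.savez(n+"6.npz",**d); w=cloud(d);h=hsv(d);z=w[...,2]
    b=(abs(h[...,0].astype(int)-112)<12)&(h[...,1]>140)
    box(w[b&(z<30)&(np.hypot(w[...,0]-529,w[...,1]-271)<160)],n+" tray")
    r=((h[...,0]<6)|(h[...,0]>174))&(h[...,1]>140)&(np.hypot(w[...,0]-529,w[...,1]-271)<80)&(z>200)&(z<310)
    p=w[r]; box(p,"bail"); t=p[p[:,2]>np.percentile(p[:,2],90)-8]; box(t,"bar")
E
```

```text
12.5333 [511.  273.1 401.6] [ 0.238  1.558 -0.238] [ 1.  -0.2 -4. ] [ 0.04  0.04 -0.01]
side tray 796 rect c [527.7 270.6] size [213.  205.3] ang 84.2 z [ 8.1 17.7 23.6]
bail 43 rect c [526.2 267.2] size [90.1 21.4] ang 59.1 z [249.4 286.7 306. ]
bar 33 rect c [518.9 260.6] size [75.4 12.5] ang 71.8 z [283.3 287.7 306.7]
scene tray 603 rect c [529.8 273. ] size [207.9 210.4] ang 84.0 z [ 5.5 17.1 24.8]
bail 57 rect c [507.2 278.5] size [86.9 49.1] ang 72.1 z [224.3 284.2 290. ]
bar 37 rect c [526.4 271.4] size [85.1  8.1] ang 72.1 z [282.  285.9 290.1]
```

Call:
{"api": "apply_moves", "payload": {"increments": [{"gripper": 0,"delta_pos": [0.5,0.1,0.2],"dr": [0,0,0]},{"gripper": 0,"delta_pos": [1,0,0],"dr": [0,0,0]},{"gripper": 0,"delta_pos": [1.4,0,0],"dr": [0,0,0]},{"gripper": 0,"delta_pos": [1.6,0,0],"dr": [0,0,0]},{"gripper": 0,"delta_pos": [1.6,0,0],"dr": [0,0,0]}]}}

```text
t: 13.05
ee_pos: [513.4, 272.1, 339.2]
orientation: [0.239, 1.558, -0.239]
ft_force: [0.3, 0.6, -3.9]
width: 17.6
```

Call:
{"api": "apply_moves", "payload": {"increments": [{"gripper": 0,"delta_pos": [1.6,0,0],"dr": [0,0,0]},{"gripper": 0,"delta_pos": [1.6,0,0],"dr": [0,0,0]},{"gripper": 0,"delta_pos": [1.6,0,0],"dr": [0,0,0]},{"gripper": 0,"delta_pos": [1.6,0,0],"dr": [0,0,0]},{"gripper": 0,"delta_pos": [1.4,0,0],"dr": [0,0,0]}]}}

```text
t: 13.47
ee_pos: [513.0, 271.9, 260.7]
orientation: [0.238, 1.559, -0.24]
ft_force: [0.6, -0.3, -4.9]
width: 18.0
```

Call:
{"api": "apply_moves", "payload": {"increments": [{"gripper": 0,"delta_pos": [1.2,0,0],"dr": [0,0,0]},{"gripper": 0,"delta_pos": [1,0,0],"dr": [0,0,0]},{"gripper": 0,"delta_pos": [0.7,0,0],"dr": [0,0,0]},{"gripper": 0,"delta_pos": [0.4,0,0],"dr": [0,0,0]},{"gripper": 0,"delta_pos": [0.2,0,0],"dr": [0,0,0]}]}}

```text
t: 13.88
ee_pos: [513.4, 272.7, 227.2]
orientation: [0.238, 1.558, -0.239]
ft_force: [-0.4, 1.3, -4.0]
width: 18.0
```

Call:
{"api": "apply_moves", "payload": {"increments": [{"gripper": 0,"delta_pos": [0,0,0],"dr": [0,0,0]},{"gripper": 0,"delta_pos": [0,0,0],"dr": [0,0,0]},{"gripper": 0,"delta_pos": [0,0,0],"dr": [0,0,0]},{"gripper": 0,"delta_pos": [0,0,0],"dr": [0,0,0]},{"gripper": 0,"delta_pos": [0,0,0],"dr": [0,0,0]}]}}

```text
t: 14.3
ee_pos: [513.6, 273.0, 228.2]
orientation: [0.239, 1.557, -0.238]
ft_force: [-0.0, -0.7, -5.2]
width: 17.8
```

Call:
{"api": "apply_moves", "payload": {"increments": [{"gripper": 0,"delta_pos": [0.3,0,0],"dr": [0,0,0]},{"gripper": 0,"delta_pos": [0.3,0,0],"dr": [0,0,0]},{"gripper": 0,"delta_pos": [0.3,0,0],"dr": [0,0,0]},{"gripper": 0,"delta_pos": [0.3,0,0],"dr": [0,0,0]},{"gripper": 0,"delta_pos": [0.2,0,0],"dr": [0,0,0]}]}}

```text
t: 14.72
ee_pos: [513.2, 272.7, 213.0]
orientation: [0.238, 1.558, -0.239]
ft_force: [0.5, 0.0, -4.5]
width: 17.8
```

Call:
{"api": "apply_moves", "payload": {"increments": [{"gripper": 0,"delta_pos": [0.2,0,0],"dr": [0,0,0]},{"gripper": 0,"delta_pos": [0.2,0,0],"dr": [0,0,0]},{"gripper": 0,"delta_pos": [0.2,0,0],"dr": [0,0,0]},{"gripper": 0,"delta_pos": [0.2,0,0],"dr": [0,0,0]},{"gripper": 0,"delta_pos": [0.2,0,0],"dr": [0,0,0]}]}}

```text
t: 15.13
ee_pos: [513.8, 273.0, 203.9]
orientation: [0.239, 1.557, -0.238]
ft_force: [-0.5, -0.3, -1.3]
width: 18.0
```

Call:
{"api": "apply_moves", "payload": {"increments": [{"gripper": 0,"delta_pos": [0.2,0,0],"dr": [0,0,0]},{"gripper": 0,"delta_pos": [0.2,0,0],"dr": [0,0,0]},{"gripper": 0,"delta_pos": [0.2,0,0],"dr": [0,0,0]},{"gripper": 0,"delta_pos": [0,0,0],"dr": [0,0,0]},{"gripper": 0,"delta_pos": [0,0,0],"dr": [0,0,0]}]}}

```text
t: 15.55
ee_pos: [513.4, 272.8, 197.6]
orientation: [0.238, 1.558, -0.239]
ft_force: [0.2, -0.4, -1.1]
width: 18.0
```

The load is off the hook, so the basket is on the tray floor. I'll lower the hook, back out from under the bar, and check.

Call:
{"api": "apply_moves", "payload": {"increments": [{"gripper": 0,"delta_pos": [0.5,0,0],"dr": [0,0,0]},{"gripper": 0,"delta_pos": [0.5,0,0],"dr": [0,0,0]},{"gripper": 0,"delta_pos": [0.4,0,0],"dr": [0,0,0]},{"gripper": 0,"delta_pos": [0.3,0,0],"dr": [0,0,0]},{"gripper": 0,"delta_pos": [0,0,0],"dr": [0,0,0]}]}}

```text
t: 15.97
ee_pos: [512.9, 272.6, 179.7]
orientation: [0.238, 1.559, -0.239]
ft_force: [0.1, -0.1, -2.2]
width: 17.7
```

Call:
{"api": "apply_moves", "payload": {"increments": [{"gripper": 0,"delta_pos": [0,0,0],"dr": [0,0,0]},{"gripper": 0,"delta_pos": [0,0,-0.6],"dr": [0,0,0]},{"gripper": 0,"delta_pos": [0,0,-0.7],"dr": [0,0,0]},{"gripper": 0,"delta_pos": [0,0,-0.7],"dr": [0,0,0]},{"gripper": 0,"delta_pos": [0,0,-0.7],"dr": [0,0,0]}]}}

```text
t: 16.38
ee_pos: [486.8, 281.2, 180.8]
orientation: [0.238, 1.558, -0.238]
ft_force: [-0.0, -0.6, -1.3]
width: 18.1
```

Call:
{"api": "apply_moves", "payload": {"increments": [{"gripper": 0,"delta_pos": [0,0,-0.5],"dr": [0,0,0]},{"gripper": 0,"delta_pos": [0,0,0],"dr": [0,0,0]},{"gripper": 0,"delta_pos": [0,0,0],"dr": [0,0,0]},{"gripper": 0,"delta_pos": [0,0,0],"dr": [0,0,0]},{"gripper": 0,"delta_pos": [0,0,0],"dr": [0,0,0]}]}}

```text
t: 16.8
ee_pos: [483.2, 282.5, 180.7]
orientation: [0.239, 1.557, -0.238]
ft_force: [0.0, -0.0, -2.2]
width: 17.7
```

```bash
python3 - <<'E'
from h import *
from workcell import ctrl
o=ctrl.get_obs(); print(o["t"],o["ee_pos"].round(1), o["orientation"].round(3),o["ft_force"].round(1),o["moment"].round(2))
d=ctrl.get_image("scene"); e=ctrl.get_image("side")
c=np.hstack([cv2.resize(d["img"][210:350,330:490],(400,350)),cv2.resize(e["img"][120:295,160:360],(400,350))]); cv2.imwrite("pics/w7.png",c[...,::-1])
E
```

```text
16.8 [483.2 282.5 180.7] [ 0.239  1.557 -0.238] [ 0.  -0.  -2.2] [ 0.04  0.04 -0.03]
```

View pics/w7.png

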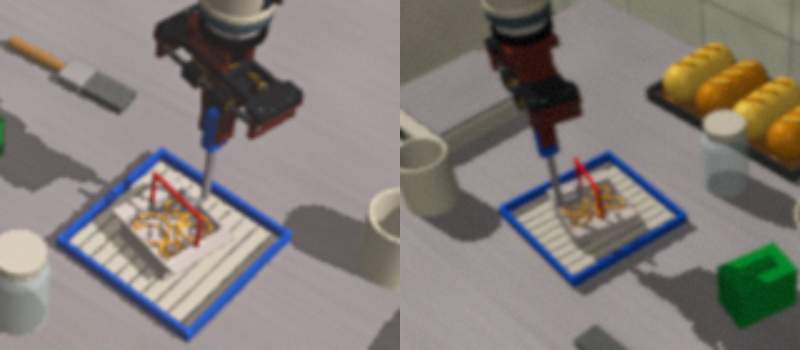

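Picture 9 shows the basket flat in the tray near the middle, with the lifter standing clear on the robot side of the bail. I'll raise it and go back over the slot.

Call:
{"api": "apply_moves", "payload": {"increments": [{"gripper": 0,"delta_pos": [-1,0,0],"dr": [0,0,0]},{"gripper": 0,"delta_pos": [-2,0,0],"dr": [0,0,0]},{"gripper": 0,"delta_pos": [-3,0,0],"dr": [0,0,0]},{"gripper": 0,"delta_pos": [-3,0,0],"dr": [0,0,0]},{"gripper": 0,"delta_pos": [-3,0,0],"dr": [0,0,0]}]}}

```text
t: 17.32
ee_pos: [482.8, 282.2, 302.6]
orientation: [0.239, 1.558, -0.239]
ft_force: [0.8, 0.3, -2.3]
width: 17.9
```

Call:
{"api": "apply_moves", "payload": {"increments": [{"gripper": 0,"delta_pos": [0,-1.4,0.8],"dr": [0,0,0]},{"gripper": 0,"delta_pos": [0,-2.6,1.6],"dr": [0,0,0]},{"gripper": 0,"delta_pos": [0,-2.6,1.6],"dr": [0,0,0]},{"gripper": 0,"delta_pos": [0,-2.6,1.6],"dr": [0,0,0]},{"gripper": 0,"delta_pos": [0,-2.6,1.6],"dr": [0,0,0]}]}}

```text
t: 17.73
ee_pos: [516.5, 147.0, 301.6]
orientation: [0.238, 1.557, -0.238]
ft_force: [0.7, -0.3, -1.9]
width: 18.3
```

Call:
{"api": "apply_moves", "payload": {"increments": [{"gripper": 0,"delta_pos": [0,-2.6,1.6],"dr": [0,0,0]},{"gripper": 0,"delta_pos": [0,-2.6,1.6],"dr": [0,0,0]},{"gripper": 0,"delta_pos": [0,-2.6,1.6],"dr": [0,0,0]},{"gripper": 0,"delta_pos": [0,-2.6,1.6],"dr": [0,0,0]},{"gripper": 0,"delta_pos": [0,-2.6,1.6],"dr": [0,0,0]}]}}

```text
t: 18.15
ee_pos: [553.9, -1.3, 301.5]
orientation: [0.239, 1.557, -0.239]
ft_force: [-0.0, 0.1, -2.0]
width: 17.9
```

Call:
{"api": "apply_moves", "payload": {"increments": [{"gripper": 0,"delta_pos": [0,-1.9,1.0],"dr": [-0.012,0,0]},{"gripper": 0,"delta_pos": [0,0,0],"dr": [0,0,0]},{"gripper": 0,"delta_pos": [0,0,0],"dr": [0,0,0]},{"gripper": 0,"delta_pos": [0,0,0],"dr": [0,0,0]},{"gripper": 0,"delta_pos": [0,0,0],"dr": [0,0,0]}]}}

```text
t: 18.57
ee_pos: [557.4, -19.9, 300.9]
orientation: [0.229, 1.559, -0.228]
ft_force: [-0.5, 0.4, -2.3]
width: 18.0
```

```bash
python3 - <<'E'
from h import *
from workcell import ctrl
o=ctrl.get_obs(); print(o["t"],o["ee_pos"].round(1), o["orientation"].round(4))
M=R.from_rotvec(o["orientation"]).as_matrix(); print("tool delta to slot (mm)",(M.T@(np.array([556.74,-20.72,137.62])-o["ee_pos"])).round(1))
d=ctrl.get_image("wrist"); w=cloud(d);h=hsv(d);z=w[...,2]
q=w[(z>175)&(z<240)&(h[...,1]<60)&(np.hypot(w[...,0]-557,w[...,1]+20)<40)]
print("shank",len(q),np.median(q,0).round(1),"rel tool",(M.T@(np.median(q,0)-o["ee_pos"])).round(1))
d2=dict(np.load("w2.npz"));w2=cloud(d2);h2=hsv(d2);z2=w2[...,2]
q2=w2[(z2>214)&(z2<279)&(h2[...,1]<60)&(np.hypot(w2[...,0]-503,w2[...,1]+248)<40)]
M2=R.from_rotvec([0.228,1.559,-0.228]).as_matrix();print("before rel",(M2.T@(np.median(q2,0)-[503.2,-247.8,339.7])).round(1))
E
```

```text
18.5667 [557.4 -19.9 300.9] [ 0.2287  1.5587 -0.2282]
tool delta to slot (mm) [163.3  -1.   -0.3]
shank 214 [553.5 -19.4 214.3] rel tool [86.6 -0.7 -3.9]
before rel [87.7 -0.6 -3.9]
```

The lifter hasn't slipped in the grip. I'll insert it into the slot.

Call:
{"api": "apply_moves", "payload": {"increments": [{"gripper": 0,"delta_pos": [1,-0.1,0],"dr": [0,0,0]},{"gripper": 0,"delta_pos": [2.5,0,0],"dr": [0,0,0]},{"gripper": 0,"delta_pos": [2.5,0,0],"dr": [0,0,0]},{"gripper": 0,"delta_pos": [2,0,0],"dr": [0,0,0]},{"gripper": 0,"delta_pos": [1.2,0,0],"dr": [0,0,0]}]}}

```text
t: 19.03
ee_pos: [555.7, -21.0, 205.8]
orientation: [0.228, 1.562, -0.229]
ft_force: [0.2, 0.6, -1.9]
width: 18.0
```

Call:
{"api": "apply_moves", "payload": {"increments": [{"gripper": 0,"delta_pos": [1,0,0],"dr": [0,0,0]},{"gripper": 0,"delta_pos": [1,0,0],"dr": [0,0,0]},{"gripper": 0,"delta_pos": [1,0,0],"dr": [0,0,0]},{"gripper": 0,"delta_pos": [1,0,0],"dr": [0,0,0]},{"gripper": 0,"delta_pos": [1,0,0],"dr": [0,0,0]}]}}

```text
t: 19.45
ee_pos: [557.7, -21.8, 158.3]
orientation: [0.229, 1.558, -0.229]
ft_force: [-0.6, -0.1, -2.3]
width: 18.0
```

Call:
{"api": "apply_moves", "payload": {"increments": [{"gripper": 0,"delta_pos": [0.8,0,0],"dr": [0,0,0]},{"gripper": 0,"delta_pos": [0.6,0,0],"dr": [0,0,0]},{"gripper": 0,"delta_pos": [0.4,0,0],"dr": [0,0,0]},{"gripper": 0,"delta_pos": [0.2,0,0],"dr": [0,0,0]},{"gripper": 0,"delta_pos": [0,0,0],"dr": [0,0,0]}]}}

```text
t: 19.87
ee_pos: [557.2, -21.8, 138.4]
orientation: [0.229, 1.559, -0.229]
ft_force: [0.6, 0.5, -1.8]
width: 17.6
```

Call:
{"api": "apply_moves", "payload": {"increments": [{"gripper": 0,"delta_pos": [0,0,0],"dr": [0,0,0]},{"gripper": 0,"delta_pos": [0,0,0],"dr": [0,0,0]},{"gripper": 0,"delta_pos": [0,0,0],"dr": [0,0,0]},{"gripper": 0,"delta_pos": [0,0,0],"dr": [0,0,0]},{"gripper": 0,"delta_pos": [0,0,0],"dr": [0,0,0]}]}}

```text
t: 20.28
ee_pos: [557.4, -21.8, 138.9]
orientation: [0.229, 1.558, -0.229]
ft_force: [0.1, 0.0, -1.3]
width: 18.0
```

Call:
{"api": "apply_moves", "payload": {"increments": [{"gripper": 0,"delta_pos": [0,0.1,0],"dr": [0,0,0]},{"gripper": 0,"delta_pos": [0.1,0,0],"dr": [0,0,0]},{"gripper": 0,"delta_pos": [0.05,0,0],"dr": [0,0,0]},{"gripper": 0,"delta_pos": [0,0,0],"dr": [0,0,0]},{"gripper": 0,"delta_pos": [0,0,0],"dr": [0,0,0]}]}}

```text
t: 20.7
ee_pos: [557.8, -20.7, 137.6]
orientation: [0.229, 1.558, -0.229]
ft_force: [-1.2, 1.3, 3.6]
width: 17.7
```

Call:
{"api": "apply_moves", "payload": {"increments": [{"gripper": 40,"delta_pos": [0,0,0],"dr": [0,0,0]},{"gripper": 60,"delta_pos": [0,0,0],"dr": [0,0,0]},{"gripper": 60,"delta_pos": [0,0,0],"dr": [0,0,0]},{"gripper": 60,"delta_pos": [0,0,0],"dr": [0,0,0]},{"gripper": 60,"delta_pos": [0,0,0],"dr": [0,0,0]}]}}

```text
t: 21.12
ee_pos: [557.6, -20.8, 137.1]
orientation: [0.229, 1.559, -0.229]
ft_force: [0.2, 0.8, 0.6]
width: 47.7
```

Call:
{"api": "apply_moves", "payload": {"increments": [{"gripper": 60,"delta_pos": [0,0,0],"dr": [0,0,0]},{"gripper": 60,"delta_pos": [0,0,0],"dr": [0,0,0]},{"gripper": 60,"delta_pos": [0,0,0],"dr": [0,0,0]},{"gripper": 60,"delta_pos": [0,0,0],"dr": [0,0,0]},{"gripper": 60,"delta_pos": [0,0,0],"dr": [0,0,0]}]}}

```text
t: 21.53
ee_pos: [557.6, -20.8, 137.2]
orientation: [0.229, 1.559, -0.229]
ft_force: [0.2, 0.4, -0.3]
width: 52.2
```

The foot reached the slot floor (+3.6 N) and the jaws are open. I'll withdraw upwards and check.

Call:
{"api": "apply_moves", "payload": {"increments": [{"gripper": 60,"delta_pos": [-1,0,0],"dr": [0,0,0]},{"gripper": 60,"delta_pos": [-3,0,0],"dr": [0,0,0]},{"gripper": 60,"delta_pos": [-3.5,0,0],"dr": [0,0,0]},{"gripper": 60,"delta_pos": [-3.5,0,0],"dr": [0,0,0]},{"gripper": 60,"delta_pos": [-3.5,0,0],"dr": [0,0,0]}]}}

```text
t: 21.95
ee_pos: [557.2, -20.8, 284.4]
orientation: [0.229, 1.559, -0.229]
ft_force: [-0.0, 0.4, 0.7]
width: 52.8
```

Call:
{"api": "apply_moves", "payload": {"increments": [{"gripper": 60,"delta_pos": [-3,0,0],"dr": [0,0,0]},{"gripper": 60,"delta_pos": [-1.5,0,0],"dr": [0,0,0]},{"gripper": 60,"delta_pos": [0,0,0],"dr": [0,0,0]},{"gripper": 60,"delta_pos": [0,0,0],"dr": [0,0,0]},{"gripper": 60,"delta_pos": [0,0,0],"dr": [0,0,0]}]}}

```text
t: 22.37
ee_pos: [556.8, -20.7, 326.2]
orientation: [0.229, 1.56, -0.229]
ft_force: [-0.2, -0.7, -1.1]
width: 52.7
```

```bash
python3 - <<'E'
from h import *
from workcell import ctrl
o=ctrl.get_obs(); print(o["t"],o["ee_pos"].round(1),o["ft_force"].round(1))
D={n:ctrl.get_image(n) for n in("wrist","side","scene")}
for n,d in D.items():
    w=cloud(d);h=hsv(d);z=w[...,2]
    b=(abs(h[...,0].astype(int)-112)<12)&(h[...,1]>140)
    box(w[b&(z>162)&(z<178)&(np.hypot(w[...,0]-558,w[...,1]+20)<40)],n+" grip top")
    r=((h[...,0]<6)|(h[...,0]>174))&(h[...,1]>140)&(np.hypot(w[...,0]-529,w[...,1]-271)<80)
    box(w[r&(z>84)&(z<102)],n+" bar")
c=np.vstack([np.hstack([cv2.resize(D["scene"]["img"][180:380,200:520],(400,250)),cv2.resize(D["side"]["img"][150:350,140:460],(400,250))]),cv2.resize(D["wrist"]["img"],(800,600))[150:450]]); cv2.imwrite("pics/w8.png",c[...,::-1])
E
```

```text
22.3667 [556.8 -20.7 326.2] [-0.2 -0.7 -1.1]
wrist grip top 676 rect c [558.1 -21.8] size [16.5 27.4] ang 73.5 z [165.6 170.8 172.2]
wrist bar 451 rect c [526.2 258.6] size [73.9  5.4] ang 71.9 z [88.1 94.6 96.3]
side grip top 71 rect c [556.7 -22.9] size [19.4 26.2] ang 71.7 z [162.2 169.9 172.6]
side bar 33 rect c [527.8 266.4] size [85.7  3.9] ang 72.3 z [86.1 94.  96.7]
scene grip top 33 rect c [559.6 -17.2] size [19.4 24.1] ang 64.6 z [162.  167.3 173.9]
scene bar 45 rect c [528.1 270.1] size [83.2 10. ] ang 72.5 z [86.4 91.4 96.2]
```

View pics/w8.png

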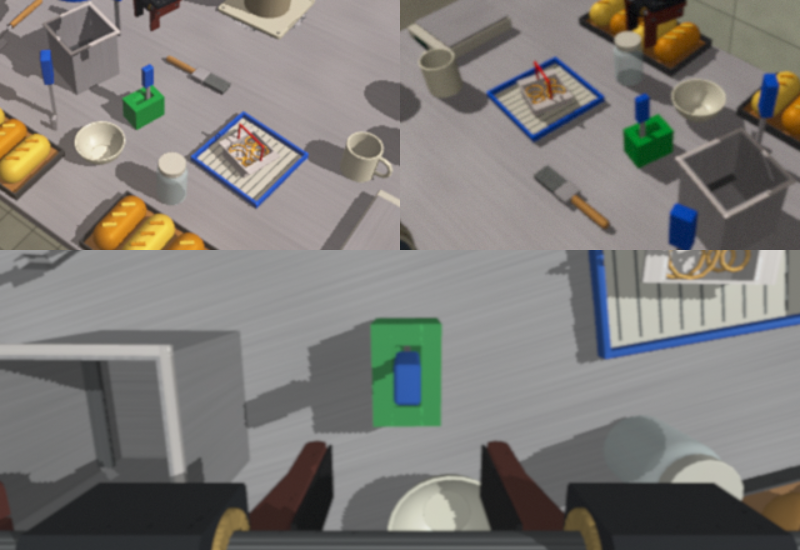

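Everything checks out: the grip top is at z 170 as at the start, the basket is centred within about 4 mm, and the gripper is clear. I'll hand it in.

```bash
python3 -c "
from workcell import ctrl
print(ctrl.close_job())"
```

```text
the job is handed in; nothing more can be done
None
```

The job is done and handed in at about 22.5 s of the 72 s allowed. I took the small lifter from the green block, hooked the red bail, lifted the basket out and set it on the tray. I then unhooked the lifter, slid it back into its slot and released it.

The last checks before handing in showed:
- **Basket:** it rests flat, with the bail bar measured at 91–94 mm (91 mm expected). The bar's middle is about 2–5 mm from the tray's centre in the side and scene views. The wrist view gave an offset of about 13 mm, but the bar was cut off at the edge of that picture. The cutters are still in the basket.
- **Lifter:** it stands upright and fully down. The foot touched the slot floor at about 4 N, and the grip's top is at 170 mm, the same as at the start.
- **Rest of the scene:** the bowl, jar, brush and mug looked unmoved. I didn't check the spatula separately in the last pictures. The open gripper was about 150 mm above the lifter, touching nothing, and the highest force I read was about 5 N.

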